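Reset a ratchet tilt board and set it to the second notch

ROBOT

A 6-joint arm with a two-finger parallel gripper is mounted at the origin on a cart in front of the work surface, level with it; the furniture and walls round the work are solid. World frame = base frame: x ahead of the robot, y to its left, z up, the work surface at z = 0. Lengths are in m, angles in rad, forces in N, time in s.
With the tool pointing down it reaches from about 0.375 to 0.925 m from the base axis. Payload 5.7 kg.
Tool frame: the origin (TCP) lies midway between the tips of the shut fingers; the grasp point (between the pads) lies 19 mm behind it; z points along the fingers, y is the line along which they close (so a half turn about z gives the same grasp; the last joint's range is limited). The gripper opens to 85 mm and grips with 20 to 120 N. Pads are 22 mm wide; open, the fingers measure 114 mm over their backs; the gripper's body (76 mm by 85 mm) begins 54 mm behind the grasp point. The pads swing forward as they close: fully open they stand 13 mm farther back than shut.
Start: joints at [1.019, 0.359, 1.51, -0, 1.272, -0.115], TCP at [0.254, 0.544, 0.231] pointing down, gripper open.
Joint ranges: [-2.97, 2.97], [-1.01, 2.36], [0.21, 2.38], [-0.96, 4.11], [0.2, 2.71], [-2.98, 2.98]. Speed limits (rad/s): [2.39, 2.39, 3.14, 3.14, 3.14, 3.14].

INTERFACE

Orientations are given as a unit quaternion [w, x, y, z].
In Python, from station import env gives the robot as it stands. The module is installed in compiled form; this text tells all that it offers. Calls block until the motion is done:
- env.move_pose(position, orientation): joint-space move of the TCP to a pose.
- env.move_linear(position, feed=0.15, rot=None, stop_force=None): straight line of the TCP; rot=None keeps the orientation; feed is the mean speed in m/s. With stop_force (N) it stops when the force on the tool has changed by that much, and returns True; else False.
- env.set_joints(angles): joint-space move.
- env.grip(opening, grip_force=None): finger opening in m; grip_force is the grip in N (None keeps the last); returns when the fingers have stopped.
- env.pause(seconds).
- env.solve_ik(position, orientation): joint angles nearest the present ones, or None.
- env.capture(name): name is "side" or "top" or "wrist"; returns the picture (400x640x3 uint8, red, green, blue); there is no depth.
- env.calibration(name): a dict with "fx", "fy", "cx", "cy" (pixels), "extrinsics" (4x4, takes a point from camera to world coordinates); the wrist camera has in their place "mount" (4x4, takes a point from camera to tool coordinates, whose origin is the TCP and whose axes are the flange's). Camera axes: x right, y up, looking along -z (the intrinsics and any distortion apply to the point x, -y, -z); pixel columns grow to the right and rows downward; lengths in m; the calibration is good to about 2 mm. A picture is of the moment at which its call begins: read the wrist's pose just before it. calibration takes no time and is no camera call.
A pose or a line that the arm cannot do raises env.MotionError and nothing moves.
- env.finish_job(): hands the job in; it is judged then, once.
Readings, each from a call of its own:
- env.read_time_s(): time.
- env.read_joint_pos(): joint angles.
- env.read_qvel(): joint speeds.
- env.read_effort(): joint torques, N m.
- env.read_ee_pos(): TCP position.
- env.read_eef_rot(): TCP orientation.
- env.read_force(): force on the tool from outside, world axes, zero at the start.
- env.read_torque(): the same for the moment, N m.
- env.read_grip_width(): finger opening in m.
- env.read_grip_force(): force on a finger pad.
Only numpy, scipy, OpenCV 4.12 (cv2) and the standard library are available. Lean on these libraries where they do the work, as an engineer would, in place of code of your own. Each camera call takes 0.05 s, during which the arm holds its last target. There are 200 camera calls.

TASK

The small tilt board is propped too steep, and its ratchet lets it only go up. Raise it by its grip bar beyond the top notch and feel your way gently against the springy end stop, just firmly enough for the pawl to tip out and without forcing it; then let the board down under control until it lies fully flat, and raise it again so that it rests in the second notch up from flat, released. Leave the beaker, the weighing bottle and the crucible where they stand.

Things in the scene. Friction and masses are not known exactly. Their poses are not given: they have to be found in the camera images.
- stand: Fixed tilt stand: grey base 245x132 mm, 12 mm thick, with a clear closed ratchet cover 190 mm high along one long side (local y 65 to 103 mm, local x -105 to 100 mm). Origin: underside of the base, below the hinge axis at mid-width; local x points from the hinge towards the grip bar of the flat board, local y along the hinge axis, z up. It stands with x roughly to the robot's left.
- board (a joint): Hinged plywood board, 143x116 mm, 0.3 to 0.6 kg. Rad: 0 = flat on its rests, grows as the bar rises. A pawl under the cover props it at 0.26, 0.52, 0.78 or 1.04 (four notches, no way down) until, past the top notch, it tips out; then the board moves freely down. Lying flat (below 0.05) tips the pawl in again. Let down gently from 0.03 to 0.15 above a notch, it settles there.
- grip_bar (a point): Middle of the board's grip bar: a round steel bar, 12 mm thick, 106 mm long, along the hinge axis, 210 mm from the axis, carried on two arms at its ends (88 mm clear between them, 55 mm clear to the board's edge). With the board flat it is 45 mm above the worktop, with nothing under it. It may turn between closed fingers as the board tilts. Site x points along the board away from the hinge.
- hinge_mid (a point): Middle of the hinge axis, 45 mm above the worktop; the board turns about the stand's local y through this point. The grip bar runs on a circle of 210 mm radius round it.
- buffer: Fixed rubber buffer under the cover; the board's springy stop arm meets it at 1.19 to 1.45 rad, set differently each time. There the bar resists with 0.65 N/mm along its path beyond the board's weight: at about 6.5 N (10 mm) the pawl tips out and stays out; 8 to 11 N is right; above about 13 N (32 N on the buffer) the stop is overstrained. Origin: foot of the buffer.
- beaker: Glass beaker, 46 mm wide, 61 mm high, standing loose beyond the grip bar; origin at the middle of its underside. Bystander.
- weighing_bottle: Lidded glass weighing bottle, 33 mm wide, 55 mm high, standing loose beside the board near the robot; origin at the middle of its underside. Bystander.
- crucible: Porcelain crucible, 41 mm wide, 32 mm high, standing loose to the right of the stand; origin at the middle of its underside. Bystander.

How it is judged:
By the outcome, as a careful person would: the job done as asked, in the order asked, and still so for the second after the job is handed in, with the robot touching nothing.
It also fails if it takes over 72 s, if anything falls off the work surface, if the arm or the gripper's body presses on something with over 40 N, if the wrist force passes 120 N, or if a joint passes its speed limit or range.

## Working session

There is one attempt and no reset: what is moved stays moved. The work goes in short steps, each a Python script; the robot and the scene stay as the last script left them, time stands still between calls to the robot, and variables do not carry over. Pictures are saved under pics/ and viewed, at most 10 in all, crops included, and the job is handed in when it is done.

```bash
mkdir -p pics; python3 - <<'E'
from station import env
import cv2,numpy as np
for n in("side","top"):
    im=env.capture(n); cv2.imwrite(f"pics/{n}0.png",im[...,::-1])
    c=env.calibration(n); print(n,{k:(np.round(v,4).tolist()) if k not in("x",) else v for k,v in c.items()})
print(env.calibration("wrist")); print(env.read_eef_rot(),env.read_time_s(),env.read_force(),env.read_grip_width())
E
```

```text
side {'fx': 365.2272, 'fy': 365.2272, 'cx': 318.3479, 'cy': 202.0085, 'extrinsics': [[-0.6059, -0.6353, 0.4788, 0.8723], [0.7954, -0.4763, 0.3747, 0.3712], [-0.01, 0.6078, 0.794, 0.7651], [0.0, 0.0, 0.0, 1.0]]}
top {'fx': 407.5146, 'fy': 407.5146, 'cx': 312.6684, 'cy': 198.884, 'extrinsics': [[-0.0112, 0.9945, -0.1041, 0.3795], [-0.9996, -0.0086, 0.0252, 0.0508], [0.0242, 0.1043, 0.9942, 0.9004], [0.0, 0.0, 0.0, 1.0]]}
{'fx': 345.16788774540026, 'fy': 345.16788774540026, 'cx': 311.9551260486416, 'cy': 196.95006055604514, 'mount': array([[ 6.81281851e-04,  9.62152969e-01,  2.72509084e-01,
         6.89128752e-02],
       [ 9.99999461e-01, -4.41871877e-04, -9.39906818e-04,
         1.60679865e-04],
       [-7.83920035e-04,  2.72509577e-01, -9.62152751e-01,
        -1.42842486e-01],
       [ 0.00000000e+00,  0.00000000e+00,  0.00000000e+00,
         1.00000000e+00]])}
[-2.71215658e-04  2.16671391e-01  9.76244230e-01 -7.99309555e-04] 0.1 [ 0.50423817  0.12474772 -0.6840622 ] 0.08540711047988865
```

View pics/side0.png

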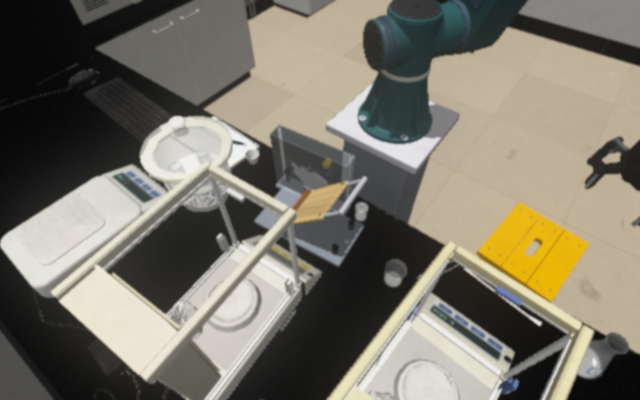

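View pics/top0.png

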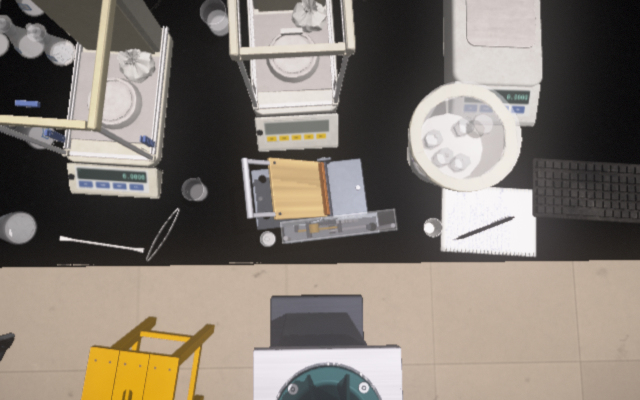

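The stand is near the middle, with the cover on the robot side, the bar to the left at about top (248,188), the beaker at (195,188), the bottle at (267,238) and the crucible at (432,227). I'll enlarge both views.

```bash
cat > h.py <<'E'
from station import env
import numpy as np, cv2
def proj(n,P):
    c=env.calibration(n);E=np.array(c["extrinsics"]);p=(np.atleast_2d(P)-E[:3,3])@E[:3,:3]
    return np.c_[c["cx"]+c["fx"]*p[:,0]/-p[:,2],c["cy"]+c["fy"]*p[:,1]/p[:,2]]
def ray(n,u,v):
    c=env.calibration(n);E=np.array(c["extrinsics"])
    return E[:3,3],E[:3,:3]@np.array([(u-c["cx"])/c["fx"],-(v-c["cy"])/c["fy"],-1])
def onz(n,u,v,z):
    o,d=ray(n,u,v);return o+d*(z-o[2])/d[2]
E
python3 - <<'E'
import cv2
a=cv2.imread("pics/top0.png")[145:255,235:400];cv2.imwrite("pics/topc.png",cv2.resize(a,None,fx=4.8,fy=4.8,interpolation=cv2.INTER_CUBIC))
a=cv2.imread("pics/side0.png")[115:295,220:420];cv2.imwrite("pics/sidec.png",cv2.resize(a,None,fx=3.3,fy=3.3,interpolation=cv2.INTER_CUBIC))
E
```

```text
(no output)
```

View pics/topc.png

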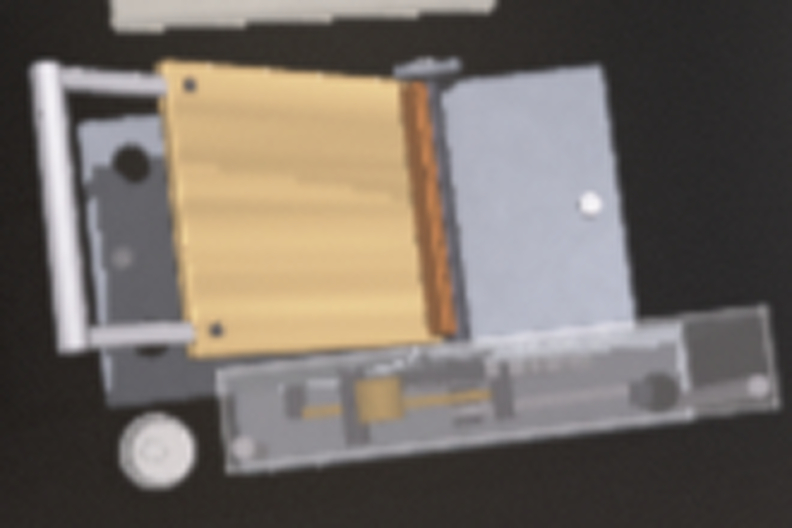

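View pics/sidec.png

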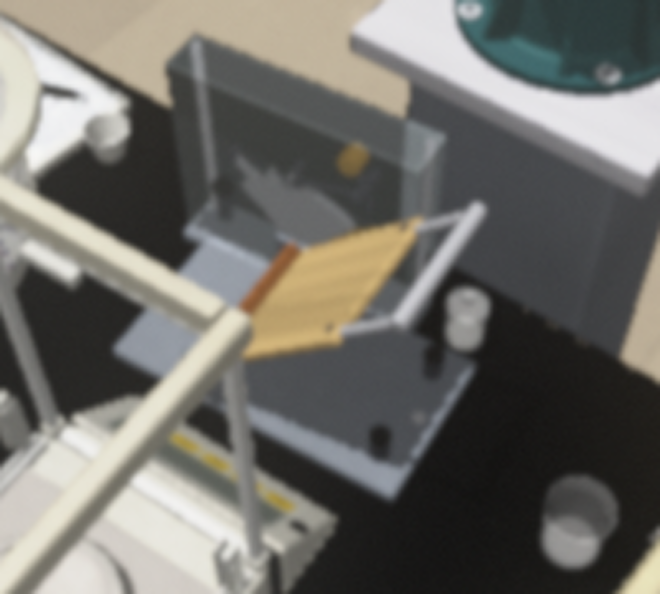

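```bash
cat > fit.py <<'E'
from h import *
from scipy.optimize import least_squares
T=lambda a:np.array(a)/4.8+[235,145]
S=lambda a:np.array(a)/3.3+[220,115]
def L(p,q):
    x,y,w=p[:3];c,s=np.cos(w),np.sin(w);q=np.atleast_2d(q)
    return np.c_[x+c*q[:,0]-s*q[:,1],y+s*q[:,0]+c*q[:,1],q[:,2]]
cov=[[.1,.065,.19],[.1,.103,.19],[-.105,.103,.19],[-.105,.065,.19]]
tc=T([[217,370],[228,473],[778,408],[768,306]]);sc=S([[412,165],[445,137],[195,37],[167,68]])
tb=T([[44,67],[72,348]]);sb=S([[403,320],[481,208]])
def mdl(p):
    th,x0=p[3:5]
    bar=[[.21*np.cos(th),k*.053,.045+.21*np.sin(th)] for k in(-1,1)]
    bt=[[x0,-.066,.012],[x0-.245,-.066,.012]]
    bs=[[x0,-.066,.012],[x0-.245,-.066,.012],[x0,.066,.012]]
    return bar,bt,bs
def res(p):
    bar,bt,bs=mdl(p)
    return np.r_[proj("top",L(p,cov))-tc,proj("side",L(p,cov))-sc,proj("top",L(p,bar))-tb,proj("side",L(p,bar))-sb,
      proj("top",L(p,bt))-T([[78,122],[602,67]]),proj("side",L(p,bs))-S([[393,488],[115,348],[475,368]])].ravel()
E
python3 - <<'E'
from fit import *
r=least_squares(res,[.45,.05,1.6,.5,.14],loss='soft_l1');print(np.round(r.x,4));print(np.round(res(r.x).reshape(-1,2),1).tolist())
p=r.x;np.save("p.npy",p)
print("hinge",p[:2],"bar",L(p,[.21*np.cos(p[3]),0,.045+.21*np.sin(p[3])]))
print("beaker",onz("top",195,188,.03),"bottle",onz("top",267.5,238.5,.055),"cruc",onz("top",432,227,.03))
print("near flat z ranges: edge",onz("top",320,262,0))
print([np.round(proj("wrist",[0,0,0]),1)] if 0 else "")
E
```

```text
[ 4.8850e-01 -7.0000e-04  1.6787e+00  7.8470e-01  1.5900e-01]
[[-1.1, 0.4], [-1.0, 0.8], [1.1, 0.3], [0.2, 0.0], [2.3, 1.8], [0.6, -0.7], [-0.4, -1.9], [-1.4, -1.9], [-0.2, -0.1], [0.2, 1.3], [-1.8, 2.0], [-0.6, 0.1], [-0.8, -0.1], [0.1, -1.1], [-0.6, 3.0], [-1.8, 0.3], [0.6, -1.8]]
hinge [ 0.4884931 -0.0007323] bar [[0.47249739 0.14699789 0.19339114]]
beaker [0.49623551 0.28022113 0.03      ] bottle [0.3867815 0.1233206 0.055    ] cruc [ 0.40770315 -0.22701506  0.03      ]
near flat z ranges: edge [0.33481817 0.01344722 0.        ]
```

```bash
cat >> h.py <<'E'
from scipy.spatial.transform import Rotation as R
def quat(yaw):  # tool down, tool y along stand x
    y=np.array([np.cos(yaw),np.sin(yaw),0]);z=np.array([0,0,-1.]);x=np.cross(y,z)
    q=R.from_matrix(np.c_[x,y,z]).as_quat();return q[[3,0,1,2]]
def mat(q): return R.from_quat(np.array(q)[[1,2,3,0]]).as_matrix()
def wproj(P,pos,q):
    c=env.calibration("wrist");M=c["mount"];Rm=mat(q)
    t=(np.atleast_2d(P)-pos)@Rm;p=(t-M[:3,3])@M[:3,:3]
    return np.c_[c["cx"]+c["fx"]*p[:,0]/-p[:,2],c["cy"]+c["fy"]*p[:,1]/p[:,2]]
E
python3 - <<'E'
from fit import *
p=np.load("p.npy")
b=L(p,[.21*np.cos(.78),0,.045+.21*np.sin(.78)])[0]
print(env.read_time_s()); env.move_pose(b+[0,0,.075],quat(p[2])); env.pause(.2)
pos,q=env.read_ee_pos(),env.read_eef_rot(); im=env.capture("wrist")
np.savez("w.npz",pos=pos,q=q)
cv2.imwrite("pics/w1.png",im[...,::-1])
print(env.read_time_s(),pos,q,env.read_joint_pos(),env.read_force())
bar=L(p,[[.21*np.cos(.78),k,.045+.21*np.sin(.78)] for k in(-.053,0,.053)])
print(wproj(bar,pos,q))
E
```

```text
0.1
2.0167 [0.47229085 0.14835235 0.26758604] [-9.34790735e-05 -5.43979838e-02  9.98519328e-01  4.18967915e-05] [ 1.64490882e-01  1.72503817e-01  1.67980078e+00  6.72157808e-05
  1.28946839e+00 -1.51513533e+00] [-0.6798846  -0.72503763 -0.52357   ]
[[310.52625337 279.25180194]
 [310.56993691 207.36645523]
 [310.61952695 125.76141164]]
```

View pics/w1.png

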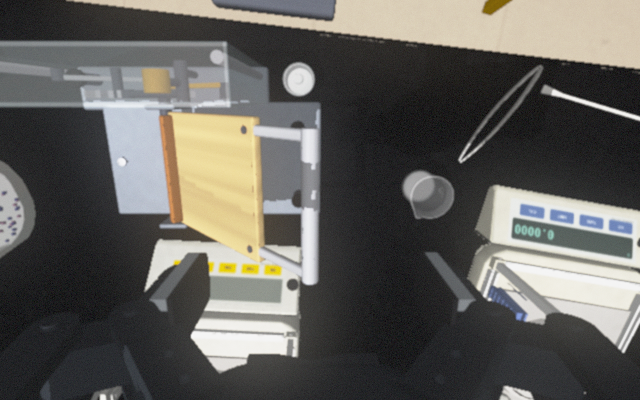

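The bar's ends are at (310,128) and (310,281), within about 2 px of the prediction (310.5, 126 to 279). The fit holds, so I'll grasp and begin the raise.

```bash
cat >> h.py <<'E'
P=np.load("p.npy")
ex=np.array([np.cos(P[2]),np.sin(P[2]),0]);ez=np.array([0,0,1.])
H=np.array([P[0],P[1],.045])
def tcp(th,dr=0.,g=.019): return H+(.21+dr)*(np.cos(th)*ex+np.sin(th)*ez)-g*ez
def frc(n=5):
    f=[]
    for _ in range(n): f.append(env.read_force());env.pause(.02)
    return np.mean(f,0)
def rt(f,th): # radial, tangential, lateral
    return np.round([f@(np.cos(th)*ex+np.sin(th)*ez),f@(-np.sin(th)*ex+np.cos(th)*ez),f@np.cross(ez,ex)],2)
def ang():
    d=env.read_ee_pos()+.019*ez-H;return np.arctan2(d@ez,d@ex),np.hypot(d@ez,d@ex)
E
python3 - <<'E'
from h import *
env.grip(.05); env.move_linear(tcp(.78)+[0,0,.04]); 
print("pre",env.move_linear(tcp(.78),feed=.06,stop_force=6))
env.pause(.1);f0=frc(10);np.save("f0.npy",f0);print(f0)
env.grip(0,30);env.pause(.1)
print(env.read_grip_width(),env.read_grip_force(),rt(frc()-f0,.78),ang(),env.read_time_s())
for th in(.82,.88,.94):
    env.move_linear(tcp(th),feed=.05);print(th,ang(),rt(frc()-f0,th),env.read_grip_width(),env.read_time_s())
E
```

```text
pre False
[-0.05137079 -0.04344721 -0.19312101]
0.010808406758218066 29.150240421295166 [-3.48  1.73 -0.77] (np.float64(0.7810231628143315), np.float64(0.20966783394687213)) 4.6583
0.82 (np.float64(0.8209208074152916), np.float64(0.2098737953701019)) [-5.98 -1.59 -1.9 ] 0.010909519395476856 5.0583
0.88 (np.float64(0.8811550036217816), np.float64(0.21006477684287947)) [-4.78 -2.38 -1.92] 0.010441123390482789 5.5417
0.94 (np.float64(0.9408602878304025), np.float64(0.21036951889919708)) [ 0.38 -1.72 -0.19] 0.010894878359811268 6.025
```

```bash
python3 - <<'E'
from h import *
f0=np.load("f0.npy");log=[]
for th in(1.0,1.05,1.1,1.14,1.17):
    env.move_linear(tcp(th),feed=.05);r=rt(frc()-f0,th);log.append((th,ang()[0],r[1]));print(th,np.round(ang(),4),r,env.read_time_s())
base=np.mean([l[2] for l in log[-2:]])
while th<1.56:
    th+=.0095;env.move_linear(tcp(th),feed=.03);f=frc(4)-f0;r=rt(f,th);log.append((th,ang()[0],r[1]))
    if len(log)%3==0 or r[1]<base-2: print(round(th,4),np.round(ang(),4),r)
    if r[1]-base<-5: break
print(base,env.read_time_s());np.save("log.npy",log)
E
```

```text
1.0 [0.9995 0.2107] [ 7.01 -1.72  1.67] 6.5083
1.05 [1.0487 0.2109] [ 8.17 -1.42  1.79] 6.95
1.1 [1.0981 0.2112] [10.56 -2.04  2.46] 7.3917
1.14 [1.1388 0.211 ] [ 9.64 -1.74  2.41] 7.7917
1.17 [1.1697 0.2109] [ 9.01 -1.75  2.17] 8.15
1.1795 [1.1785 0.2109] [ 8.48 -2.08  1.84]
1.208 [1.2077 0.2107] [ 8.29 -1.42  1.7 ]
1.2365 [1.2371 0.2105] [ 8.   -1.28  2.14]
1.265 [1.266  0.2103] [ 6.36 -0.74  1.91]
1.2935 [1.2901 0.2104] [ 6.52 -4.74  0.8 ]
1.303 [1.2978 0.2104] [ 6.23 -5.58  0.5 ]
1.3125 [1.3063 0.2106] [ 7.62 -6.7   1.1 ]
1.322 [1.314  0.2106] [ 7.35 -8.54  0.05]
-1.745 13.2167
```

```bash
python3 - <<'E'
from h import *
f0=np.load("f0.npy");print(np.round(np.load("log.npy")[-10:],4).tolist())
for th in(1.327,1.332,1.336):
    env.move_linear(tcp(th),feed=.03);r=rt(frc(8)-f0,th);print(th,np.round(ang(),4),r)
    if r[1]<-9.9: break
print(env.read_time_s())
E
```

```text
[[1.2365, 1.2371, -1.28], [1.246, 1.2461, -1.62], [1.2555, 1.2553, -1.64], [1.265, 1.266, -0.74], [1.2745, 1.2745, -1.87], [1.284, 1.2824, -3.47], [1.2935, 1.2901, -4.74], [1.303, 1.2978, -5.58], [1.3125, 1.3063, -6.7], [1.322, 1.314, -8.54]]
1.327 [1.3179 0.2106] [ 7.39 -9.57  0.24]
1.332 [1.3219 0.2106] [  6.85 -10.27  -0.11]
13.9833
```

```bash
python3 - <<'E'
from h import *
f0=np.load("f0.npy")
env.move_linear(tcp(1.3365),feed=.02);r=rt(frc(8)-f0,1.3365);print(np.round(ang(),4),r)
for th in(1.28,1.22,1.16,1.1,1.06,1.03,1.01,.99,.96,.9):
    s=env.move_linear(tcp(th),feed=.06,stop_force=8 if th<1.2 else None);r=rt(frc(3)-f0,th);print(th,s,np.round(ang(),4),r,env.read_grip_width())
    if s or r[1]>4: print("caught?");break
print(env.read_time_s())
E
```

```text
[1.3261 0.2107] [  8.09 -10.28   0.39]
1.28 False [1.2793 0.2106] [ 8.85 -1.87  1.89] 0.010477583447243623
1.22 False [1.2217 0.2103] [7.69 0.1  1.7 ] 0.010771419981684004
1.16 False [1.1614 0.21  ] [ 4.61 -0.2   1.19] 0.011199559809216053
1.1 False [1.1015 0.2098] [ 1.58 -0.08  0.22] 0.011053423092919646
1.06 False [1.0601 0.2096] [-2.3   0.51 -1.12] 0.010670336153289902
1.03 False [1.0298 0.2098] [-4.02  0.53 -1.95] 0.010790565599857542
1.01 False [1.0097 0.2099] [-4.2  -0.03 -2.3 ] 0.010917026485222593
0.99 False [0.9892 0.21  ] [-3.71 -0.27 -1.86] 0.01083216415514489
0.96 False [0.9588 0.2101] [-1.98 -0.5  -2.14] 0.01091843789480223
0.9 False [0.8989 0.2102] [-0.03 -0.35 -1.86] 0.010976696328220847
17.9583
```

The pawl has tipped out: the board passed 1.04 freely. I'll lower it to flat.

```bash
python3 - <<'E'
from h import *
f0=np.load("f0.npy")
for th in(.83,.76,.7,.62,.54,.48,.4,.32,.24,.18,.12,.08,.05,.03,.015,.0,-.008):
    s=env.move_linear(tcp(th),feed=.06,stop_force=10);r=rt(frc(3)-f0,th);print(th,s,np.round(ang(),4),r)
    if s or abs(r[1])>7 or abs(r[0])>20: print("stop");break
print(env.read_time_s(),env.read_grip_width())
cv2.imwrite("pics/s2.png",cv2.resize(env.capture("side")[115:295,220:420,::-1],None,fx=3.3,fy=3.3,interpolation=cv2.INTER_CUBIC))
E
```

```text
0.83 False [0.829  0.2101] [ 0.32 -0.13 -1.45]
0.76 False [0.7592 0.21  ] [ 0.2   0.06 -2.46]
0.7 False [0.6992 0.21  ] [ 0.   -0.18 -2.7 ]
0.62 False [0.6193 0.2101] [ 1.24 -0.95 -2.81]
0.54 False [0.539  0.2101] [ 1.87 -1.14 -3.54]
0.48 False [0.479  0.2099] [-0.19 -1.19 -3.7 ]
0.4 False [0.3983 0.21  ] [ 0.4  -1.58 -3.34]
0.32 False [0.3185 0.21  ] [ 0.5  -1.18 -3.99]
0.24 False [0.2385 0.2098] [-0.97 -0.81 -3.51]
0.18 False [0.1779 0.2098] [-2.49 -0.74 -4.37]
0.12 False [0.1162 0.2096] [-3.94 -1.01 -4.06]
0.08 False [0.0763 0.2095] [-5.16 -0.4  -4.52]
0.05 False [0.0464 0.2094] [-5.73 -0.82 -4.39]
0.03 False [0.0265 0.2094] [-5.72 -1.23 -4.79]
0.015 False [0.0175 0.2094] [-7.01 13.06 -0.81]
stop
24.1417 0.010537281016818565
```

View pics/s2.png

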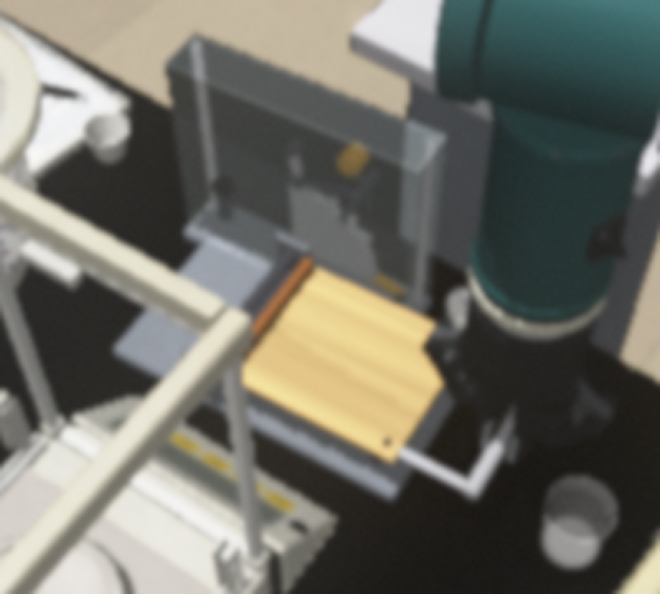

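The board lies flat: the bar is low, pressing on its rests, and the beaker and bottle are undisturbed. I'll release briefly so it settles, regrip at the known height, raise past 0.52 and let it down into the notch.

```bash
python3 - <<'E'
from h import *
env.grip(.03);env.pause(.3)
env.move_linear(tcp(0),feed=.03,stop_force=6);env.pause(.1);f0=frc(8);np.save("f1.npy",f0)
print(f0,ang());env.grip(0,30);env.pause(.1);print(rt(frc()-f0,0),env.read_grip_width())
for th in(.04,.1,.18,.25,.32,.4,.48,.55,.6):
    s=env.move_linear(tcp(th),feed=.05,stop_force=15);r=rt(frc(3)-f0,th);print(th,s,np.round(ang(),4),r)
    if s or abs(r[1])>10 or abs(r[0])>20: print("stop");break
else:
  for th in(.58,.56,.55,.54,.53,.52,.51,.50):
    s=env.move_linear(tcp(th),feed=.03,stop_force=6);r=rt(frc(4)-f0,th);print(th,s,np.round(ang(),4),r)
    if s or r[1]>2.5: break
print(env.read_time_s())
E
```

```text
[-0.09049752  0.21205951 -0.00754196] (np.float64(0.00017653921860740157), np.float64(0.2099918030638997))
[-5.37  2.13  0.1 ] 0.010666810282733873
0.04 False [0.0408 0.2094] [-5.49 -2.76 -1.07]
0.1 False [0.1014 0.2094] [-5.69 -2.92 -1.46]
0.18 False [0.1834 0.2094] [-6.69 -2.86 -1.77]
0.25 False [0.2536 0.2095] [-6.55 -2.84 -1.22]
0.32 False [0.3245 0.2097] [-6.7  -3.35 -1.76]
0.4 False [0.4019 0.21  ] [-5.48 -2.02 -0.84]
0.48 False [0.4802 0.2103] [-1.78 -1.83 -0.09]
0.55 False [0.55   0.2106] [ 4.14 -2.36  0.89]
0.6 False [0.5985 0.2108] [ 4.98 -2.84  0.84]
0.58 False [0.5778 0.2107] [ 5.23 -2.54  0.9 ]
0.56 False [0.5582 0.2107] [ 5.06 -1.86  1.23]
0.55 False [0.5484 0.2106] [ 5.26 -2.28  1.44]
0.54 False [0.5387 0.2106] [ 5.05 -1.98  1.09]
0.53 False [0.5298 0.2105] [5.08 0.64 1.68]
0.52 False [0.5226 0.2104] [6.63 6.74 2.76]
32.0667
```

It is caught at about 0.525, the second notch. Release and retreat.

```bash
python3 - <<'E'
from h import *
env.move_linear(tcp(.528),feed=.03);env.grip(.05);env.pause(.2)
p=tcp(.528);env.move_linear(p+[0,0,.13],feed=.1);env.move_linear(p+[0,.1,.17]);env.pause(.5)
print(env.read_time_s(),env.read_force())
a=env.capture("side")[115:295,220:420,::-1];b=env.capture("top")[145:255,180:450,::-1]
cv2.imwrite("pics/s3.png",cv2.resize(a,None,fx=3.3,fy=3.3,interpolation=cv2.INTER_CUBIC))
cv2.imwrite("pics/t3.png",cv2.resize(b,None,fx=2.9,fy=2.9,interpolation=cv2.INTER_CUBIC))
for th in(.26,.52,.78):
    B=H+.21*(np.cos(th)*ex+np.sin(th)*ez);ey=np.cross(ez,ex);e=[B-.053*ey,B+.053*ey]
    print(th,((proj("side",e)-[220,115])*3.3).round().tolist(),((proj("top",e)-[180,145])*2.9).round().tolist())
E
```

```text
35.7917 [-0.11632229  0.38908513  0.73145005]
0.26 [[467.0, 450.0], [538.0, 331.0]] [[126.0, 77.0], [141.0, 231.0]]
0.52 [[443.0, 392.0], [519.0, 273.0]] [[143.0, 60.0], [159.0, 224.0]]
0.78 [[398.0, 328.0], [480.0, 210.0]] [[185.0, 41.0], [203.0, 214.0]]
```

View pics/s3.png

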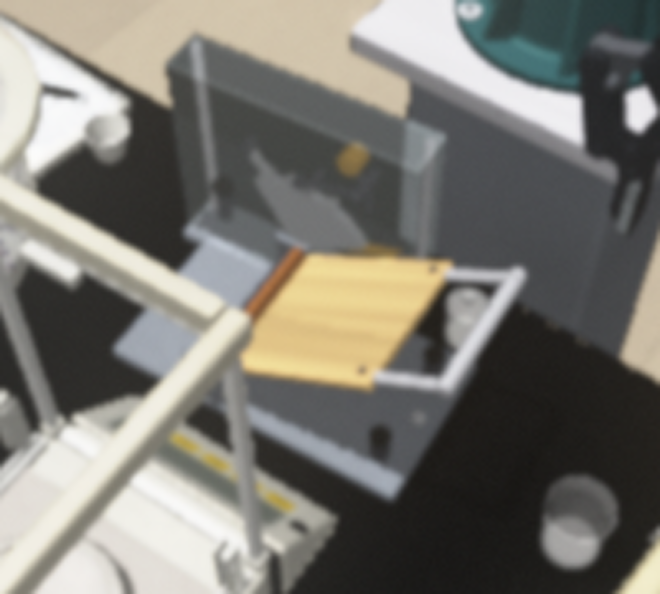

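View pics/t3.png

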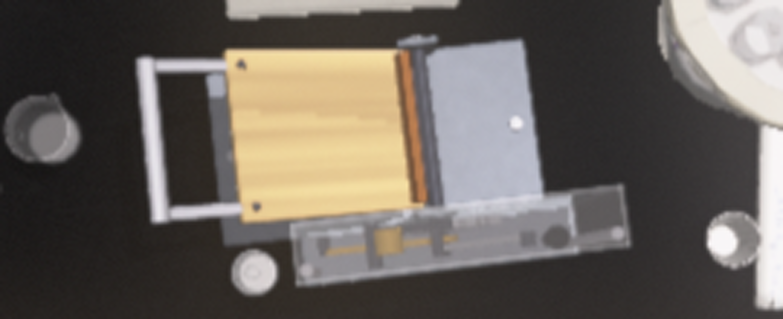

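The bar's ends are at side (446,388) and (519,273), and at top (146,60) and (160,220). These match 0.52. The beaker, bottle and crucible stand where they were.

```bash
python3 -c "
from station import env
print(env.finish_job())"
```

```text
the job is handed in; nothing more can be done
None
```

The job is handed in: the pawl tipped out at about 9 N against the stop, the board was let down fully flat, and it now rests released in the second notch (0.52 rad), with the beaker, weighing bottle and crucible where they stood.

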